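# Set the strip gauge to full width and lock it

## Task

Get the large strip gauge ready for cutting the widest strips: slide its black block grip away from the wooden fence until it is fully home at its end stop, then slide its round lock knob fully home towards the steel keeper block. Leave the slide of the smaller gauge where it is, and let go when you are done.

Things in the scene. Friction and masses are not known exactly. Their poses are not given: they have to be found in the camera images.
- gauge: Large strip gauge, fixed plywood plate 140 (x) by 260 (y) by 12 mm. Origin: centre of its underside, on the table; z up. Dark wooden fence (38 mm high) along its -y end. A black block grip slides to +y along x = 0, up to a steel end stop (y 52 to 60 mm, 22 mm high). A round lock knob slides to +x along y = 95 mm, towards a steel keeper block (x 50 to 62 mm, 26 mm high).
- width_top (a point): Top centre of the large gauge's black block grip, 22 (x) by 36 (y) by 46 mm, top 66.5 mm above the table, sides free down to 24 mm. Axes as the gauge's. Slides along gauge y only, 2 N friction, stays where left; starts at gauge y -70 to -20 mm, fully home at +30 mm. A low steel straightedge (128 mm along x, top 22 mm high) rides with it on its fence side.
- lock_top (a point): Top centre of the large gauge's round lock knob, an upright black cylinder 24 mm in diameter, top 54.5 mm above the table, sides free down to 21 mm, on a flat steel bolt 14 mm wide. Axes as the gauge's. Slides along gauge x only, at gauge y 95 mm, 2 N friction, stays where left; starts at gauge x -30 to -20 mm, fully home at +20 mm.
- spacer_top (a point): Top centre of the block grip of the other, smaller gauge (plywood plate 100 x 200 x 12 mm, a row of six short steel pins, no fence, straightedge or lock knob). Same grip shape: 22 x 36 x 46 mm, top 66.5 mm above the table. Not to be moved.

How it is judged:
By the outcome, as a careful person would: the job done as asked, in the order asked, and still so for the second after the job is handed in, with the robot touching nothing.
It also fails if it takes over 43 s, if anything falls off the work surface, if the arm or the gripper's body presses on something with over 40 N, if the wrist force passes 120 N, or if a joint passes its speed limit or range.

## Robot

A 6-joint arm with a two-finger parallel gripper is mounted at the origin on the work surface. World frame = base frame: x ahead of the robot, y to its left, z up, the work surface at z = 0. Lengths are in m, angles in rad, forces in N, time in s.
With the tool pointing down it reaches from about 0.35 to 0.975 m from the base axis. Payload 17.4 kg.
Tool frame: the origin (TCP) lies at the very end of the fingers, on their centre line; the grasp point (between the pads) lies 19 mm behind it; z points along the fingers, y is the line along which they close (so a half turn about z gives the same grasp; the last joint's range is limited). The gripper opens to 85 mm and grips with 20 to 120 N. Pads are 22 mm wide; open, the fingers measure 114 mm over their backs; the gripper's body (76 mm by 85 mm) begins 54 mm behind the grasp point. The pads swing forward as they close: fully open they stand 13 mm farther back than shut.
Start: joints at [-1.18, 0.116, 1.442, -0, 1.584, -0.038], TCP at [0.281, -0.614, 0.231] pointing down, gripper open.
Joint ranges: [-2.83, 2.83], [-0.83, 2.19], [0.07, 2.5], [-1.14, 4.28], [0.01, 3], [-2.97, 2.97]. Speed limits (rad/s): [1.89, 1.89, 2.22, 3.14, 3.14, 3.14].

## Interface

Orientations are given as a 3x3 rotation matrix whose columns are the frame's x, y, z axes.
In Python, from plant import state, snapshot, get_calibration, close_job, look_for, outline_of gives the robot as it stands.
- The arm moves only by the shell command python3 -m handwheel 'ROWS' [FORCE]. ROWS is JSON, a list of rows, each a list of 5 numbers: the shift along the tool's x, y, z in m, then the turn about the tool's z in degrees, then the opening, from 0 (shut) to 1 (fully open). A call has 1 to 10 rows; each row shifts and turns the commanded pose from where the row before left it, along the tool's axes as they then stand; what a row does not reach is not made up. A row lasts 1/8 s, in which the tool goes at most 62.5 mm and 10.7 degrees, less where a joint would pass 70% of its speed; a pose out of reach is approached as far as the arm can. A call is refused whole if a number of a shift passes 0.0625 or a number of a turn 10.7, either way. A call with a gripper value outside its range is refused whole. The fingers move at their own pace and stop on an object; FORCE is the grip in N (left out, the last holds). Time passes only in rows, so rows that do not move let the fingers close. It gives the time, the measured TCP pose, the force, the opening and the grip force at its end, in the units of the state.
- state(): the state, without advancing time (a new reading comes with each control period).
- snapshot(name): name is "side" or "top"; returns the picture (400x640x3 uint8, blue, green, red); there is no depth.
- get_calibration(name): a dict with "vfov" (degrees; the focal length in pixels is half the picture's height over the tangent of half this angle, whatever the lens; pixels are square), "cx", "cy" (the principal point, pixels), "extrinsics" (4x4, takes a point from camera to world coordinates). Camera axes: x right, y down, z forward; pixel columns grow to the right and rows downward; lengths in m; the calibration is good to about 2 mm. A picture is of the moment at which its call begins. get_calibration takes no time and is no camera call.
- close_job(): hands the job in; it is judged then, once.
Trained networks look in the newest picture that a camera, given by its name, has taken for a name from the list of things; names that differ only in an ending like _2 or _b are one class to them, and where a whole thing is asked for, a point or a joint stands for the part that bears it (a point fixed in the world has none). Each returns a list of dicts, best first, with "confidence" (0 to 1); they miss things now and then, are a little off and sometimes report something else, mostly with a low value. They report only what shows in the picture. A call takes as long as a camera call.
- look_for(query, camera): "centre" ([column, row] in pixels, amid what is visible of it).
- outline_of(query, camera): "pixels" (400x640 bool, what is visible of it) and "centre" ([column, row] in pixels, amid what is visible of it).
The state is a dict: "clock": time; "qpos": joint angles; "joint_velocities": joint speeds; "effort": joint torques, N m; "tool_pos": TCP position; "tool_rot": TCP orientation; "wrist_force": force on the tool from outside, world axes, zero at the start; "ft_torque": the same for the moment, N m; "gripper_width": finger opening in m; "grasp_force": force on a finger pad.
Only numpy, scipy, OpenCV 4.12 (cv2) and the standard library are available. Lean on these libraries where they do the work, as an engineer would, in place of code of your own. Each camera call takes 0.05 s, during which the arm holds its last target. There are 200 camera calls.

## Working session

There is one attempt and no reset: what is moved stays moved. The work goes in short steps, Python scripts to look and compute and a shell command to move; the robot and the scene stay as the last step left them, time stands still between calls to the robot, and variables do not carry over. Pictures are saved under pics/ and viewed, at most 10 in all, crops included, and the job is handed in when it is done.

```bash
ls; mkdir -p pics; cat > h.py <<'E'
import numpy as np, cv2
from plant import *
def ray(cam,px):
    c=get_calibration(cam); f=200/np.tan(np.radians(c["vfov"])/2); T=np.array(c["extrinsics"])
    d=T[:3,:3]@np.array([(px[0]-c["cx"])/f,(px[1]-c["cy"])/f,1]); return T[:3,3],d/np.linalg.norm(d)
def onz(cam,px,z):
    o,d=ray(cam,px); return o+d*(z-o[2])/d[2]
def tri(a,b):
    (o1,d1),(o2,d2)=ray(*a),ray(*b)
    s=np.linalg.lstsq(np.c_[d1,-d2],o2-o1,rcond=None)[0]; p,q=o1+s[0]*d1,o2+s[1]*d2
    return (p+q)/2,np.linalg.norm(p-q)
def proj(cam,p):
    c=get_calibration(cam); f=200/np.tan(np.radians(c["vfov"])/2); T=np.linalg.inv(np.array(c["extrinsics"]))
    v=T[:3,:3]@np.array(p)+T[:3,3]; return np.array([c["cx"]+f*v[0]/v[2],c["cy"]+f*v[1]/v[2]])
E
python3 - <<'E'
from h import *
np.set_printoptions(precision=4,suppress=True)
for c in("side","top"):
    cv2.imwrite(f"pics/{c}0.png",snapshot(c)); k=get_calibration(c); print(c,k["vfov"],k["cx"],k["cy"],np.array(k["extrinsics"]))
    for q in("gauge","width_top","lock_top","spacer_top"):
        print(q,[(np.round(r["centre"],1),round(r["confidence"],2)) for r in look_for(q,c)])
s=state(); print(s["clock"],s["tool_pos"],s["tool_rot"])
E
```

```text
pics
side 57.74996823644144 323.62653125646193 198.73649105092716 [[-0.9884 -0.0549  0.1414  0.4133]
 [-0.1506  0.4656 -0.8721  0.6906]
 [-0.018  -0.8833 -0.4685  0.4678]
 [ 0.      0.      0.      1.    ]]
gauge [(array([329.4, 195.3]), 0.75)]
width_top [(array([331.6, 179.1]), 0.64)]
lock_top [(array([325.2, 205. ]), 0.61)]
spacer_top [(array([292.8, 285. ]), 0.78)]
top 51.28982840981022 318.2760711503205 199.9657310896329 [[ 0.0127 -0.9924  0.1222  0.4307]
 [-0.9998 -0.0109  0.0155 -0.0149]
 [-0.014  -0.1224 -0.9924  0.8122]
 [ 0.      0.      0.      1.    ]]
gauge [(array([421.5, 193.3]), 0.73), (array([445.5, 192.8]), 0.16)]
width_top [(array([446.1, 193.8]), 0.55)]
lock_top [(array([369. , 192.1]), 0.81)]
spacer_top [(array([199.8, 183.6]), 0.89)]
0.5 [ 0.2807 -0.6139  0.2313] [[ 0.9095  0.4158  0.    ]
 [ 0.4158 -0.9095  0.    ]
 [ 0.     -0.     -1.    ]]
```

View pics/side0.png

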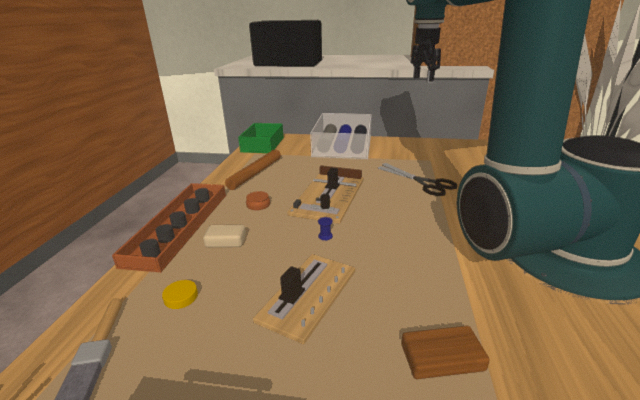

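View pics/top0.png

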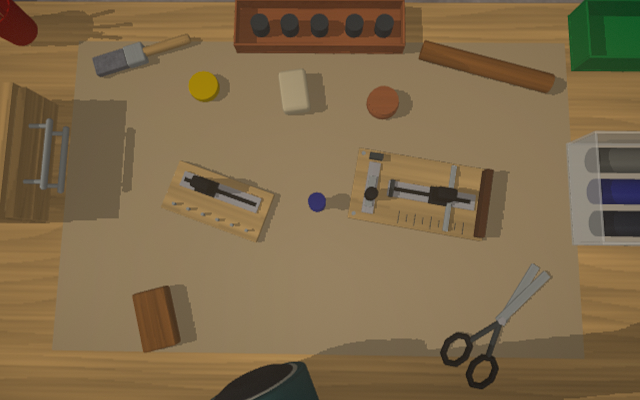

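Both views: the large gauge is at top-view (421,193), with its fence at the right (485,203), so gauge +y runs image-left. Its grip is at (443,195), its knob at (371,193) and its keeper at (376,156). A blue bobbin stands just beyond the +y end (317,202), and the small gauge is at (220,200).

```bash
python3 - <<'E'
from h import *
np.set_printoptions(precision=4,suppress=True)
M={}
for c in("side","top"):
    im=snapshot(c)
    for q in("gauge","width_top","lock_top"):
        r=outline_of(q,c)
        if r: 
            m=r[0]["pixels"]; ys,xs=np.nonzero(m); print(c,q,round(r[0]["confidence"],2),r[0]["centre"],m.sum(),xs.min(),xs.max(),ys.min(),ys.max()); M[c,q]=np.array(r[0]["centre"])
            if c=="top": print(cv2.minAreaRect(np.c_[xs,ys].astype(np.float32)), "mid:",[cv2.boxPoints(cv2.minAreaRect(np.c_[xs,ys].astype(np.float32)))])
    if c=="top":
        cv2.imwrite("pics/topc.png",cv2.resize(im[130:260,300:520],None,fx=3.6,fy=3.6,interpolation=cv2.INTER_CUBIC))
    else: cv2.imwrite("pics/sidec.png",cv2.resize(im[150:250,270:390],None,fx=6,fy=6,interpolation=cv2.INTER_CUBIC))
for q in("width_top","lock_top"): print(q,tri(("side",M["side",q]),("top",M["top",q])))
E
```

```text
side gauge 0.57 [327.7, 196.4] 2748 287 362 166 222
side width_top 0.84 [331.8, 179.7] 308 314 354 167 188
side lock_top 0.63 [325.0, 203.4] 177 311 331 194 209
top gauge 0.57 [421.0, 191.8] 9978 348 493 148 240
((420.8243408203125, 193.55404663085938), (139.90353393554688, 72.82875061035156), 9.462321281433105) mid: [array([[345.8379, 217.973 ],
       [357.8108, 146.1351],
       [495.8108, 169.1351],
       [483.8379, 240.973 ]], dtype=float32)]
top width_top 0.81 [446.4, 194.0] 761 428 457 165 230
((442.0000305175781, 195.50003051757812), (27.891597747802734, 65.484619140625), 14.03624439239502) mid: [array([[420.5294, 223.8824],
       [436.4118, 160.353 ],
       [463.4706, 167.1177],
       [447.5883, 230.6471]], dtype=float32)]
top lock_top 0.6 [368.8, 192.7] 257 365 377 176 205
((371.0, 190.5), (29.0, 12.0), 90.0) mid: [array([[365., 176.],
       [377., 176.],
       [377., 205.],
       [365., 205.]], dtype=float32)]
width_top (array([ 0.5407, -0.2448,  0.0286]), np.float64(0.0010973047117243783))
lock_top (array([ 0.5399, -0.0982,  0.0311]), np.float64(0.003809633493199494))
```

View pics/topc.png

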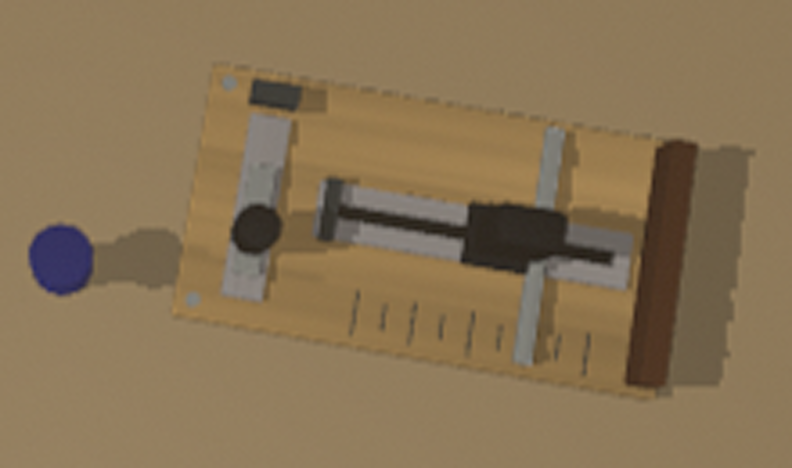

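View pics/sidec.png

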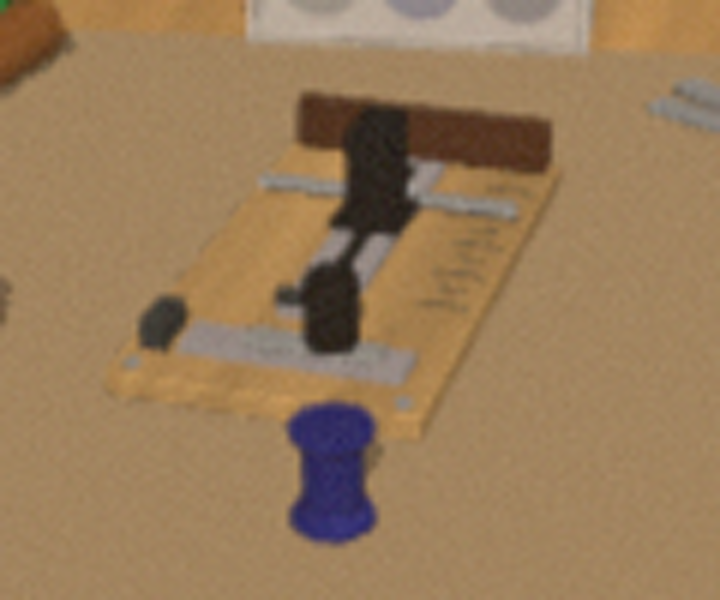

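The crops show the plate corners at crop (213,67), (176,316) and (655,397), the knob top at (256,229) and the grip top around (530,234). I'll fit the gauge frame from the corners, triangulate the tops and overlay the model as a check.

```bash
cat > fit.py <<'E'
from h import *
from scipy.optimize import least_squares
T=lambda x,y:(300+(x+.5)/3.6-.5,130+(y+.5)/3.6-.5); S=lambda x,y:(270+(x+.5)/6-.5,150+(y+.5)/6-.5)
# gauge pts (x,y,z mm), camera, pixel
C=[((70,130,12),"top",T(213,66)),((-70,130,12),"top",T(175,315)),((-70,-128,12),"top",T(652,398)),
   ((-70,130,12),"side",S(420,422)),((70,130,12),"side",S(112,384)),((-70,-110,12),"side",S(560,172))]
def W(p,g):
    c,s=np.cos(p[2]),np.sin(p[2]); g=np.array(g)/1e3; return np.array([p[0]+c*g[0]-s*g[1],p[1]+s*g[0]+c*g[1],g[2]])
res=lambda p:np.concatenate([proj(c,W(p,g))-px for g,c,px in C])
E
python3 - <<'E'
from fit import *
np.set_printoptions(precision=4,suppress=True)
r=least_squares(res,[.54,-.2,-.15]); p=r.x; print(p,np.degrees(p[2]),r.fun.round(1))
def G(w):
    c,s=np.cos(p[2]),np.sin(p[2]); d=w[:2]-p[:2]; return np.array([c*d[0]+s*d[1],-s*d[0]+c*d[1],w[2]])*1e3
for n,a,b in(("grip",S(377,117),T(530,234)),("knob",S(331,272),T(256,229))):
    w,e=tri(("side",a),("top",b)); print(n,w,e,G(w))
print("knob@54.5",G(onz("top",T(256,229),.0545)),"grip@66.5",G(onz("top",T(530,234),.0665)))
print("straightedge ends @22",G(onz("top",T(555,128),.022)),G(onz("top",T(524,363),.022)))
np.save("p.npy",p)
def box(im,c,x,y,z0,z1,hx,hy,col,o,k):
    for z in(z0,z1):
        P=[((proj(c,W(p,(x+a*hx,y+b*hy,z)))+.5-o)*k).astype(int) for a,b in((1,1),(1,-1),(-1,-1),(-1,1))]
        cv2.polylines(im,[np.array(P)],True,col,1)
gy=G(onz("top",T(530,234),.0665))[1]; kx=G(onz("top",T(256,229),.0545))[0]
ims=[]
for c,o,k,sl in(("top",(300,130),3.6,np.s_[130:260,300:520]),("side",(270,150),5,np.s_[150:250,270:390])):
    im=cv2.resize(snapshot(c)[sl],None,fx=k,fy=k,interpolation=cv2.INTER_CUBIC); o=np.array(o)
    im=cv2.convertScaleAbs(im,alpha=1.5,beta=20)
    box(im,c,0,0,0,12,70,130,(0,255,0),o,k); box(im,c,0,gy,24,66.5,11,18,(0,0,255),o,k); box(im,c,kx,95,21,54.5,12,12,(255,0,255),o,k); box(im,c,0,56,12,22,10,4,(255,255,0),o,k)
    ims.append(im)
a=ims[0]; b=cv2.resize(ims[1],None,fx=.25*0+.26,fy=.26) if 0 else ims[1]
cv2.imwrite("pics/ov_top.png",a); cv2.imwrite("pics/ov_side.png",b)
E
```

```text
[ 0.5436 -0.1978 -0.1574] -9.015627968240521 [-0.2 -0.1 -1.1  0.9  0.4  0.6  0.7 -0.8 -1.4 -2.4 -1.2  0.7]
grip [ 0.5358 -0.2345  0.0661] 0.0019512272921254111 [ -2.0077 -37.5074  66.0581]
knob [ 0.5379 -0.0991  0.0544] 0.0008417452265447235 [-21.118   96.5779  54.407 ]
knob@54.5 [-21.5458  96.4888  54.5   ] grip@66.5 [ -3.0507 -37.5898  66.5   ]
straightedge ends @22 [ 64.0111 -55.1135  22.    ] [-63.0441 -55.4855  22.    ]
```

View pics/ov_top.png

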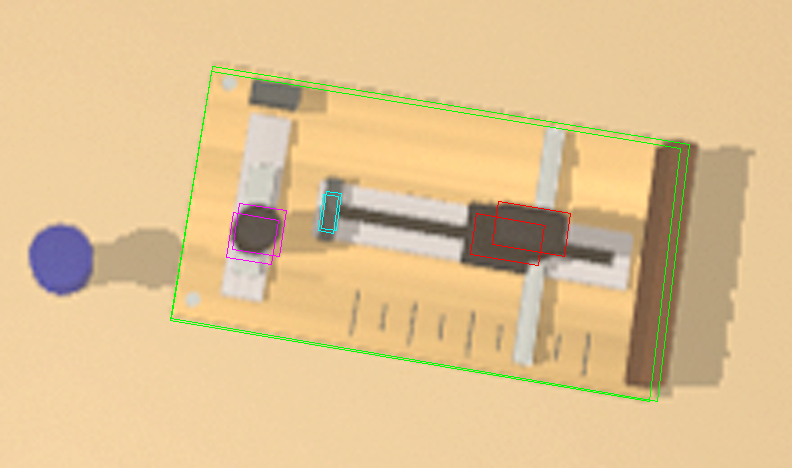

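View pics/ov_side.png

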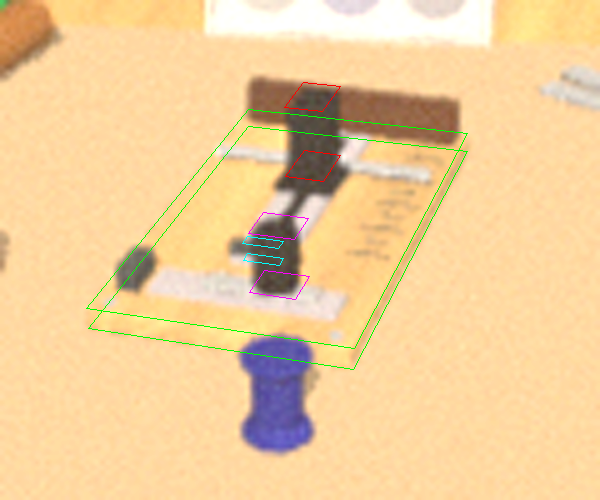

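```bash
python3 -m handwheel '[[0.039,-0.024,0,0,0.7],[0.039,-0.024,0,0,0.7],[0.039,-0.024,0,0,0.7],[0.039,-0.024,0,0,0.7],[0.039,-0.024,0,0,0.7],[0.039,-0.024,0,0,0.7],[0.039,-0.024,0,0,0.7],[0.039,-0.024,0,0,0.7],[0.039,-0.024,0,0,0.7],[0.039,-0.024,0,0,0.7]]' 40
python3 -m handwheel '[[0,0,0,-9.4,0.7],[0,0,0,-9.4,0.7],[0,0,0,-9.4,0.7],[0,0,0,-9.4,0.7],[0,0,0,-9.4,0.7],[0,0,0,-9.4,0.7],[0,0,0,0,0.7]]'
cat > rel.py <<'E'
from h import *
import sys
p=np.load("p.npy"); s=state(); c,q=np.cos(p[2]),np.sin(p[2]); d=np.array(s["tool_pos"])[:2]-p[:2]
R=np.array(s["tool_rot"])
print("t",s["clock"],"TCP in gauge mm",np.round([(c*d[0]+q*d[1])*1e3,(-q*d[0]+c*d[1])*1e3,s["tool_pos"][2]*1e3],1),
 "tool y angle rel gauge x",round(np.degrees(np.arctan2(R[1,1],R[0,1])-p[2]),1),"w",round(s["gripper_width"],4),"grip",round(s["grasp_force"],1),"F",np.round(s["wrist_force"],1))
E
python3 rel.py
```

```text
clock: 2.25
tool_pos: [0.5362, -0.2321, 0.2315]
tool_rot: [[0.909, 0.416, 0.0], [0.416, -0.909, -0.0], [0.0, 0.0, -1.0]]
wrist_force: [0.4, -0.9, -0.5]
gripper_width: 0.0599
grasp_force: 0.0
clock: 3.12
tool_pos: [0.5355, -0.2335, 0.2314]
tool_rot: [[0.158, 0.987, 0.0], [0.987, -0.158, -0.0], [-0.0, 0.0, -1.0]]
wrist_force: [0.3, -0.1, -0.4]
gripper_width: 0.0596
grasp_force: 0.0
t 3.125 TCP in gauge mm [ -2.4 -36.5 231.4] tool y angle rel gauge x -0.1 w 0.0596 grip 0.0 F [ 0.3 -0.1 -0.4]
```

```bash
python3 -m handwheel '[[0,0.001,0.04,0,0.7],[0,0,0.04,0,0.7],[0,0,0.04,0,0.7],[0,0,0.04,0,0.7],[0,0,0.03,0,0.7],[0,0,0.01,0,0.7],[0,0,0,0,0.7]]'
python3 -m handwheel '[[0,0,0,0,0.1],[0,0,0,0,0.1],[0,0,0,0,0.1],[0,0,0,0,0.1],[0,0,0,0,0.1],[0,0,0,0,0.1]]' 40; python3 rel.py
```

```text
clock: 4.0
tool_pos: [0.5366, -0.2337, 0.0315]
tool_rot: [[0.159, 0.987, -0.0], [0.987, -0.159, 0.0], [0.0, -0.0, -1.0]]
wrist_force: [-0.3, -0.5, 0.5]
gripper_width: 0.0599
grasp_force: 0.0
clock: 4.75
tool_pos: [0.5391, -0.2342, 0.0333]
tool_rot: [[0.157, 0.988, 0.007], [0.988, -0.157, -0.002], [-0.001, 0.007, -1.0]]
wrist_force: [19.3, -2.6, -2.4]
gripper_width: 0.0212
grasp_force: 46.8
t 4.75 TCP in gauge mm [  1.2 -36.7  33.3] tool y angle rel gauge x -0.0 w 0.0212 grip 46.8 F [19.3 -2.6 -2.4]
```

```bash
python3 -m handwheel '[[0,0.003,0,0,0.1],[0.01,0,0,0,0.1],[0.015,0,0,0,0.1],[0.015,0,0,0,0.1],[0.015,0,0,0,0.1],[0.005,0,0,0,0.1],[0,0,0,0,0.1]]';python3 rel.py
```

```text
clock: 5.62
tool_pos: [0.5493, -0.1746, 0.0332]
tool_rot: [[0.157, 0.988, 0.001], [0.988, -0.157, -0.0], [-0.0, 0.001, -1.0]]
wrist_force: [-7.1, 2.9, 13.2]
gripper_width: 0.0215
grasp_force: 49.0
t 5.625 TCP in gauge mm [ 1.9 23.8 33.2] tool y angle rel gauge x -0.0 w 0.0215 grip 49.0 F [-7.1  2.9 13.2]
```

```bash
python3 -m handwheel '[[0.002,0,0,0,0.1],[0.002,0,0,0,0.1],[0,0,0,0,0.1]]';python3 rel.py; python3 -m handwheel '[[0.002,0,0,0,0.1],[0.001,0,0,0,0.1],[0,0,0,0,0.1]]';python3 rel.py;python3 -m handwheel '[[0.002,0,0,0,0.1],[0,0,0,0,0.1]]';python3 rel.py
```

```text
clock: 6.0
tool_pos: [0.5499, -0.1712, 0.0332]
tool_rot: [[0.157, 0.988, 0.001], [0.988, -0.157, -0.001], [-0.001, 0.001, -1.0]]
wrist_force: [-5.9, 0.3, 12.5]
gripper_width: 0.0214
grasp_force: 48.9
t 6.0 TCP in gauge mm [ 2.  27.3 33.2] tool y angle rel gauge x -0.0 w 0.0214 grip 48.9 F [-5.9  0.3 12.5]
clock: 6.38
tool_pos: [0.5503, -0.1683, 0.0332]
tool_rot: [[0.158, 0.988, 0.001], [0.988, -0.158, -0.001], [-0.001, 0.001, -1.0]]
wrist_force: [-6.5, -0.6, 11.9]
gripper_width: 0.0212
grasp_force: 48.9
t 6.375 TCP in gauge mm [ 2.  30.2 33.2] tool y angle rel gauge x -0.0 w 0.0212 grip 48.9 F [-6.5 -0.6 11.9]
clock: 6.62
tool_pos: [0.5506, -0.1668, 0.0332]
tool_rot: [[0.158, 0.987, 0.001], [0.987, -0.158, -0.002], [-0.002, 0.001, -1.0]]
wrist_force: [-6.0, -3.7, 11.3]
gripper_width: 0.0214
grasp_force: 48.8
t 6.625 TCP in gauge mm [ 2.  31.7 33.2] tool y angle rel gauge x -0.1 w 0.0214 grip 48.8 F [-6.  -3.7 11.3]
```

```bash
python3 -m handwheel '[[0.002,0,0,0,0.1],[0,0,0,0,0.1]]';python3 rel.py; python3 -m handwheel '[[0.002,0,0,0,0.1],[0,0,0,0,0.1]]';python3 rel.py
```

```text
clock: 6.88
tool_pos: [0.5506, -0.1666, 0.0331]
tool_rot: [[0.158, 0.987, 0.001], [0.987, -0.158, -0.005], [-0.005, 0.001, -1.0]]
wrist_force: [-9.7, -21.8, 9.4]
gripper_width: 0.0217
grasp_force: 48.4
t 6.875 TCP in gauge mm [ 2.  31.9 33.1] tool y angle rel gauge x -0.1 w 0.0217 grip 48.4 F [ -9.7 -21.8   9.4]
clock: 7.12
tool_pos: [0.5506, -0.1664, 0.0332]
tool_rot: [[0.158, 0.987, 0.0], [0.987, -0.158, -0.008], [-0.008, 0.002, -1.0]]
wrist_force: [-11.1, -37.3, 7.0]
gripper_width: 0.0219
grasp_force: 48.1
t 7.125 TCP in gauge mm [ 2.  32.  33.2] tool y angle rel gauge x -0.1 w 0.0219 grip 48.1 F [-11.1 -37.3   7. ]
```

```bash
python3 -m handwheel '[[-0.002,0,0,0,0.1],[0,0,0,0,0.6],[0,0,0,0,0.6],[0,0,0,0,0.6],[0,0,-0.02,0,0.6],[0,0,-0.04,0,0.5],[0,0,-0.05,0,0.5],[0.032,-0.011,0,0,0.5],[0.032,-0.011,0,0,0.5],[0,0,0,0,0.5]]'
python3 -m handwheel '[[0,0,0,10,0.5],[0,0,0,10,0.5],[0,0,0,10,0.5],[0,0,0,10,0.5],[0,0,0,10,0.5],[0,0,0,10,0.5],[0,0,0,10,0.5],[0,0,0,10,0.5],[0,0,0,10,0.5],[0,0,0,0,0.5]]'; python3 rel.py
```

```text
clock: 8.38
tool_pos: [0.539, -0.0957, 0.143]
tool_rot: [[0.155, 0.988, 0.002], [0.988, -0.155, -0.0], [0.0, 0.002, -1.0]]
wrist_force: [-0.0, -0.3, -0.5]
gripper_width: 0.0427
grasp_force: 0.0
clock: 9.62
tool_pos: [0.5392, -0.0978, 0.1421]
tool_rot: [[0.988, -0.156, 0.001], [-0.156, -0.988, -0.0], [0.001, 0.0, -1.0]]
wrist_force: [0.9, -0.5, -0.8]
gripper_width: 0.0427
grasp_force: 0.0
t 9.625 TCP in gauge mm [-20.1  98.  142.1] tool y angle rel gauge x -90.0 w 0.0427 grip 0.0 F [ 0.9 -0.5 -0.8]
```

```bash
python3 -m handwheel '[[-0.001,0.0015,0.03,0,0.5],[0,0,0.04,0,0.5],[0,0,0.03,0,0.5],[0,0,0.013,0,0.5],[0,0,0,0,0.5]]'; python3 rel.py
python3 -m handwheel '[[0,0,0,0,0.1],[0,0,0,0,0.1],[0,0,0,0,0.1],[0,0,0,0,0.1],[0,0,0,0,0.1]]' 40; python3 rel.py
python3 - <<'E'
from h import *
a=cv2.resize(snapshot("side")[110:250,250:420],None,fx=3.5,fy=3.5,interpolation=cv2.INTER_CUBIC)
cv2.imwrite("pics/g2.png",a)
E
```

```text
clock: 10.25
tool_pos: [0.5377, -0.0988, 0.0284]
tool_rot: [[0.988, -0.155, -0.001], [-0.155, -0.988, 0.0], [-0.001, -0.0, -1.0]]
wrist_force: [1.0, 0.0, 0.2]
gripper_width: 0.0427
grasp_force: 0.0
t 10.25 TCP in gauge mm [-21.4  96.9  28.4] tool y angle rel gauge x -89.9 w 0.0427 grip 0.0 F [1.  0.  0.2]
clock: 10.88
tool_pos: [0.5385, -0.1004, 0.0303]
tool_rot: [[0.988, -0.157, 0.002], [-0.157, -0.988, -0.003], [0.003, 0.003, -1.0]]
wrist_force: [-3.2, -13.6, 2.9]
gripper_width: 0.0226
grasp_force: 39.8
t 10.875 TCP in gauge mm [-20.3  95.4  30.3] tool y angle rel gauge x -90.0 w 0.0226 grip 39.8 F [ -3.2 -13.6   2.9]
```

View pics/g2.png

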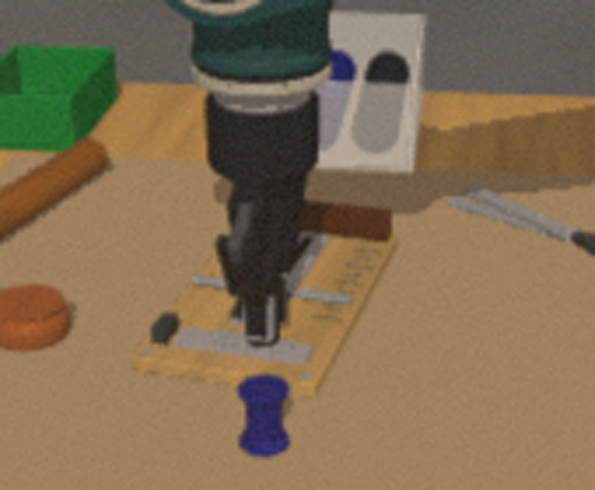

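The fingers hold the knob at crop (260,320), and the straightedge has moved with the grip to (270,290). Next I slide the knob to +x.

```bash
python3 -m handwheel '[[0.005,0.002,0,0,0.1],[0.01,0,0,0,0.1],[0.01,0,0,0,0.1],[0.01,0,0,0,0.1],[0.003,0,0,0,0.1],[0,0,0,0,0.1]]'; python3 rel.py;  python3 -m handwheel '[[0.002,0,0,0,0.1],[0.001,0,0,0,0.1],[0,0,0,0,0.1]]';python3 rel.py;python3 -m handwheel '[[0.002,0,0,0,0.1],[0,0,0,0,0.1]]';python3 rel.py
```

```text
clock: 11.68
tool_pos: [0.5764, -0.1069, 0.0303]
tool_rot: [[0.988, -0.156, 0.003], [-0.156, -0.988, -0.001], [0.003, 0.0, -1.0]]
wrist_force: [2.5, -2.0, 5.6]
gripper_width: 0.0224
grasp_force: 40.2
t 11.675 TCP in gauge mm [18.1 94.9 30.3] tool y angle rel gauge x -90.0 w 0.0224 grip 40.2 F [ 2.5 -2.   5.6]
clock: 12.05
tool_pos: [0.5787, -0.1073, 0.0302]
tool_rot: [[0.988, -0.156, 0.002], [-0.156, -0.988, -0.0], [0.002, 0.0, -1.0]]
wrist_force: [-5.3, -0.6, 9.5]
gripper_width: 0.0227
grasp_force: 40.5
t 12.05 TCP in gauge mm [20.4 94.9 30.2] tool y angle rel gauge x -90.0 w 0.0227 grip 40.5 F [-5.3 -0.6  9.5]
clock: 12.3
tool_pos: [0.5791, -0.1074, 0.0301]
tool_rot: [[0.988, -0.156, -0.003], [-0.156, -0.988, 0.0], [-0.003, 0.0, -1.0]]
wrist_force: [-22.2, 1.5, 20.1]
gripper_width: 0.0227
grasp_force: 41.6
t 12.3 TCP in gauge mm [20.8 94.9 30.1] tool y angle rel gauge x -90.0 w 0.0227 grip 41.6 F [-22.2   1.5  20.1]
```

```bash
python3 -m handwheel '[[0.002,0,0,0,0.1],[0,0,0,0,0.1]]';python3 rel.py
python3 -m handwheel '[[-0.002,0,0,0,0.1],[0,0,0,0,0.5],[0,0,0,0,0.5],[0,0,0,0,0.5],[0,0,-0.02,0,0.5],[0,0,-0.05,0,0.5],[0,0,-0.06,0,0.5],[-0.05,0,-0.04,0,0.5],[-0.06,0,0,0,0.5],[-0.06,0,0,0,0.5]]'
python3 -m handwheel '[[-0.06,0,0,0,0.5],[-0.06,0,0,0,0.5],[0,0.06,0,0,0.5],[0,0.06,0,0,0.5],[0,0,0,0,0.5]]'; python3 rel.py
python3 - <<'E'
from fit import *
p=np.load("p.npy"); a=cv2.resize(snapshot("top")[130:260,300:520],None,fx=3.6,fy=3.6,interpolation=cv2.INTER_CUBIC)
cv2.imwrite("pics/end.png",a)
for g in((0,30,66.5),(20,95,54.5)): print((proj("top",W(p,g))+.5-[300,130])*3.6)
E
```

```text
clock: 12.55
tool_pos: [0.5804, -0.1077, 0.0298]
tool_rot: [[0.988, -0.157, -0.004], [-0.157, -0.988, 0.0], [-0.004, 0.0, -1.0]]
wrist_force: [-26.5, 2.3, 19.9]
gripper_width: 0.0226
grasp_force: 42.0
t 12.55 TCP in gauge mm [22.2 94.7 29.8] tool y angle rel gauge x -90.0 w 0.0226 grip 42.0 F [-26.5   2.3  19.9]
clock: 13.8
tool_pos: [0.4116, -0.0806, 0.199]
tool_rot: [[0.988, -0.157, 0.002], [-0.157, -0.988, -0.001], [0.002, 0.0, -1.0]]
wrist_force: [-0.6, -0.3, 1.2]
gripper_width: 0.0427
grasp_force: 0.0
clock: 14.42
tool_pos: [0.2791, -0.1728, 0.1989]
tool_rot: [[0.986, -0.164, 0.001], [-0.164, -0.986, -0.001], [0.001, 0.001, -1.0]]
wrist_force: [0.3, 0.7, 0.3]
gripper_width: 0.0429
grasp_force: 0.0
t 14.425 TCP in gauge mm [-265.2  -16.8  198.9] tool y angle rel gauge x -90.4 w 0.0429 grip 0.0 F [0.3 0.7 0.3]
[397.03696806 206.20197818]
[271.88800815 150.80687159]
```

View pics/end.png

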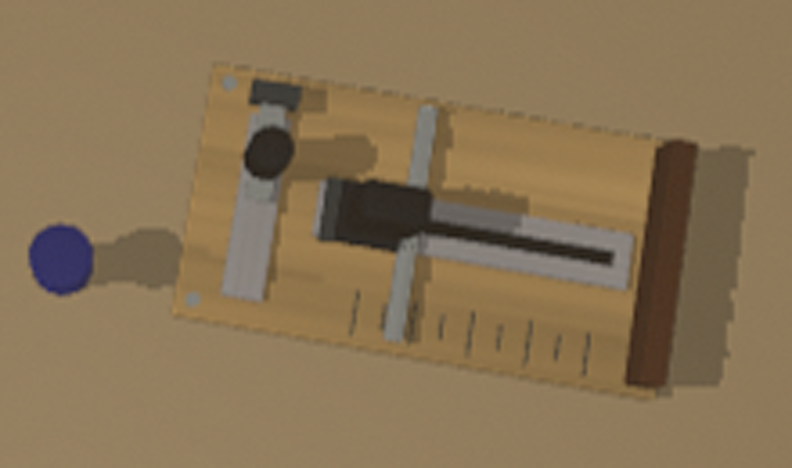

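Grip is against its stop and knob at (269,152), about where it should be. The last push gave 1.3 mm at constant force, so the fingers may have slipped. I'll confirm with a push by shut fingers.

```bash
python3 -m handwheel '[[0.05,-0.022,0,0,0],[0.05,-0.022,0,0,0],[0.05,-0.022,0,0,0],[0.05,-0.022,0,0,0],[0.05,-0.022,0,0,0],[0,0,0,0,0]]' 40; python3 rel.py
python3 - <<'E'
from fit import *
p=np.load("p.npy");c,s=np.cos(p[2]),np.sin(p[2])
for t in((256,229),(269,152)):
    d=onz("top",T(*t),.0545)[:2]-p[:2]; print((c*d[0]+s*d[1])*1e3,(-s*d[0]+c*d[1])*1e3)
E
```

```text
clock: 15.22
tool_pos: [0.547, -0.0974, 0.1968]
tool_rot: [[0.988, -0.153, -0.002], [-0.153, -0.988, 0.001], [-0.002, -0.001, -1.0]]
wrist_force: [0.2, -0.1, 0.0]
gripper_width: 0.0002
grasp_force: 0.0
t 15.225 TCP in gauge mm [-12.5  99.6 196.8] tool y angle rel gauge x -89.8 w 0.0002 grip 0.0 F [ 0.2 -0.1  0. ]
-21.545784723683393 96.48879009599678
18.925309735025742 96.06951404685164
```

```bash
python3 -m handwheel '[[-0.007,0.004,0.04,0,0],[0,0,0.05,0,0],[0,0,0.05,0,0],[0,0,0.022,0,0],[0,0,0,0,0]]'; python3 rel.py; python3 -m handwheel '[[0.005,0,0,0,0],[0.004,0,0,0,0],[0.002,0,0,0,0],[0,0,0,0,0]]'; python3 rel.py;  python3 -m handwheel '[[0.003,0,0,0,0],[0.0,0,0,0,0]]'; python3 rel.py; python3 -m handwheel '[[0.003,0,0,0,0],[0.0,0,0,0,0]]'; python3 rel.py
```

```text
clock: 15.85
tool_pos: [0.5361, -0.1021, 0.035]
tool_rot: [[0.988, -0.156, -0.002], [-0.156, -0.988, 0.001], [-0.002, -0.0, -1.0]]
wrist_force: [0.9, 0.1, 0.6]
gripper_width: 0.0002
grasp_force: 0.0
t 15.85 TCP in gauge mm [-22.4  93.3  35. ] tool y angle rel gauge x -89.9 w 0.0002 grip 0.0 F [0.9 0.1 0.6]
clock: 16.35
tool_pos: [0.5483, -0.1051, 0.0359]
tool_rot: [[0.988, -0.157, 0.0], [-0.157, -0.988, -0.0], [0.0, 0.0, -1.0]]
wrist_force: [0.6, 0.4, -0.4]
gripper_width: 0.0001
grasp_force: 0.0
t 16.35 TCP in gauge mm [-9.9 92.3 35.9] tool y angle rel gauge x -90.0 w 0.0001 grip 0.0 F [ 0.6  0.4 -0.4]
clock: 16.6
tool_pos: [0.5511, -0.1056, 0.0356]
tool_rot: [[0.988, -0.157, -0.0], [-0.157, -0.988, -0.0], [-0.0, 0.0, -1.0]]
wrist_force: [0.0, 0.1, -1.5]
gripper_width: 0.0002
grasp_force: 0.0
t 16.6 TCP in gauge mm [-7.  92.2 35.6] tool y angle rel gauge x -90.0 w 0.0002 grip 0.0 F [ 0.   0.1 -1.5]
clock: 16.85
tool_pos: [0.5542, -0.106, 0.0356]
tool_rot: [[0.988, -0.157, 0.0], [-0.157, -0.988, 0.0], [0.0, -0.0, -1.0]]
wrist_force: [0.6, 0.2, -0.2]
gripper_width: -0.0001
grasp_force: 0.0
t 16.85 TCP in gauge mm [-4.  92.3 35.6] tool y angle rel gauge x -90.0 w -0.0001 grip 0.0 F [ 0.6  0.2 -0.2]
```

```bash
python3 -m handwheel '[[0.003,-0.003,0,0,0],[0,0,0,0,0]]'; python3 rel.py;  python3 -m handwheel '[[0.002,0,0,0,0],[0,0,0,0,0]]'; python3 rel.py; python3 -m handwheel '[[0.002,0,0,0,0],[0,0,0,0,0]]'; python3 rel.py
```

```text
clock: 17.1
tool_pos: [0.5576, -0.1033, 0.0355]
tool_rot: [[0.988, -0.157, 0.0], [-0.157, -0.988, 0.0], [0.0, -0.0, -1.0]]
wrist_force: [-0.3, -0.5, 0.7]
gripper_width: 0.0002
grasp_force: 0.0
t 17.1 TCP in gauge mm [-1.  95.5 35.5] tool y angle rel gauge x -90.0 w 0.0002 grip 0.0 F [-0.3 -0.5  0.7]
clock: 17.35
tool_pos: [0.5585, -0.1036, 0.0354]
tool_rot: [[0.988, -0.157, -0.003], [-0.157, -0.988, 0.001], [-0.003, -0.0, -1.0]]
wrist_force: [-10.5, 2.5, 6.7]
gripper_width: 0.0
grasp_force: 5.4
t 17.35 TCP in gauge mm [-0.1 95.4 35.4] tool y angle rel gauge x -90.0 w 0.0 grip 5.4 F [-10.5   2.5   6.7]
clock: 17.6
tool_pos: [0.559, -0.1037, 0.0354]
tool_rot: [[0.988, -0.157, -0.006], [-0.157, -0.988, 0.001], [-0.007, -0.0, -1.0]]
wrist_force: [-27.9, 5.3, 17.1]
gripper_width: -0.0001
grasp_force: 14.0
t 17.6 TCP in gauge mm [ 0.4 95.4 35.4] tool y angle rel gauge x -90.0 w -0.0001 grip 14.0 F [-27.9   5.3  17.1]
```

Force climbs to 28 N straight from contact, far above the 2 N friction, so the knob is at its stop. I'll back away, check and hand in.

```bash
python3 -m handwheel '[[-0.01,0,0,0,0],[-0.01,0,0,0,0],[0,0,-0.05,0,0],[0,0,-0.06,0,0],[0,0,-0.05,0,0],[-0.06,0,0,0,0],[-0.06,0,0,0,0],[-0.06,0,0,0,0],[0,0,0,0,0],[0,0,0,0,0]]'; python3 - <<'E'
from h import *
a=snapshot("top"); cv2.imwrite("pics/end2.png",cv2.resize(a[120:270,150:520],None,fx=2.1,fy=2.1,interpolation=cv2.INTER_CUBIC))
E
```

```text
clock: 18.85
tool_pos: [0.364, -0.0728, 0.1959]
tool_rot: [[0.988, -0.157, 0.002], [-0.157, -0.988, -0.0], [0.002, 0.0, -1.0]]
wrist_force: [0.1, 0.0, -0.0]
gripper_width: -0.0002
grasp_force: 0.0
```

View pics/end2.png

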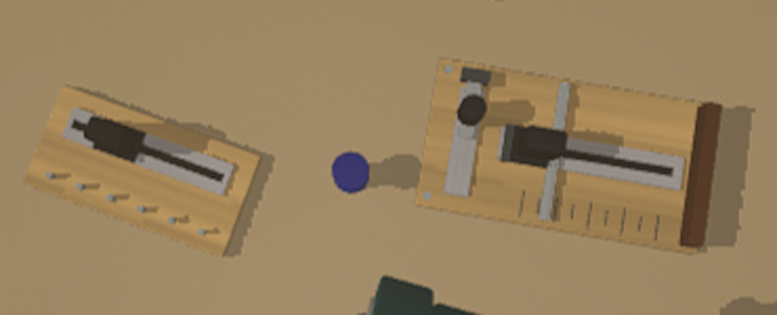

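The grip sits at its stop (535,145), the knob is home by the keeper (471,109), and the small gauge is untouched at left.

```bash
python3 -c "
from plant import *
print(close_job())"
```

```text
the job is handed in; nothing more can be done
None
```

The large gauge's block grip, then its lock knob, were slid until each pushed hard against its stop; the small gauge was not touched, the arm is clear, and the job was handed in at about 19 s (no verdict returned).

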